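# Lock the tube in the welding jig with the wedge

## Task

A square tube lies loose in the welding jig with a wooden wedge started beside it. Take the hammer and drive the wedge in with light taps of its head, without hitting hard or touching the wedge with the gripper, until a last tap moves it no further and it holds the tube tight against the fence; then lay the hammer flat on the bench, clear of the jig, and leave the nut, bolt and gusset plate where they are.

Things in the scene. Friction and masses are not known exactly. Their poses are not given: they have to be found in the camera images.
- jig: Fixed welding jig; x axis = driving direction, z up, origin on the bench. Dark steel plate 12 mm thick, x -70 to +80, y -54 to +58 mm. On it, 34 mm high: at +y an inclined steel rail, its inner face nearing the tube by 0.10 mm per mm of x (the wedge's taper); at x 54 to 66 mm an end stop for the tube. Screw heads reach 54 mm above the bench.
- fence: Straight steel bar 100 x 14 x 34 mm, fixed on the jig's plate at the -y side, parallel to the jig's x axis. It is set anywhere within +-1.2 mm across, so the depth where the wedge stops varies by about 24 mm and must be found by feel. Origin: centre of its underside, 12 mm above the bench.
- tube: Rusty square tube offcut 40 x 40 mm, 64 mm long, loose, lying lengthways between fence and wedge, 0.5 to 1 mm off the fence at first. Origin: centre of its underside. Its own y axis lies along its length.
- wedge: Loose waxed hardwood wedge between tube and rail: 110 long, 28 high, 14 wide at the nose, 25 at the head (struck end), 0.12 kg. Origin: mid-length, underside, 11 mm from the straight side; x to the nose, the way it is driven. It slides 25 to 57 mm easily, then binds within a few mm and stays by friction. A tap peaking at 12 to 20 N locks it; over 35 N on it is too hard.
- wedge_head (a point): Centre of the wedge's struck end face (25 mm wide, 28 mm high, upright, square to the wedge's x axis), 26 mm above the bench.
- hammer: Ball-pein hammer 304 mm long, 0.4 kg, lying flat. Origin: mid-length, underside. Wooden handle (up to 26 mm wide, 22 high) along its y axis, end at y = -152 mm; steel head across it at y = +131, 100 long (x -50 to +50), 26 wide, 27 high; either end may strike. Centre of mass about y = +90 mm: grip the handle's sides just behind the head, y = 90 to 100.
- hammer_head (a point): Centre of the hammer's steel head, 13.5 mm above the bench when the hammer lies flat; the striking ends are 50 mm from it along the hammer's x axis.
- nut: Loose M20 steel hex nut, 30 x 34 x 16 mm, bystander. Origin: centre of its underside.
- bolt: Loose M16 hex bolt, 72 mm long, lying on its side, bystander. Origin: under its middle.
- gusset: Loose dark triangular gusset plate, 58 x 61 x 8 mm, lying flat, bystander. Origin: centre of its underside.
Things that resemble listed ones, but are neither listed nor needed, are in the scene too. There is more than one size of the tube; the job needs the larger.

How it is judged:
By the outcome, as a careful person would: the job done as asked, in the order asked, and still so for the second after the job is handed in, with the robot touching nothing.
It also fails if it takes over 58 s, if anything falls off the work surface, if the arm or the gripper's body presses on something with over 40 N, if the wrist force passes 120 N, or if a joint passes its speed limit or range.

## Robot

A 6-joint arm with a two-finger parallel gripper is mounted at the origin on a cart in front of the work surface, level with it; the furniture and walls round the work are solid. World frame = base frame: x ahead of the robot, y to its left, z up, the work surface at z = 0. Lengths are in mm, angles in rad, forces in N, time in s.
With the tool pointing down it reaches from about 225 to 725 mm from the base axis. Payload 3.1 kg.
Tool frame: the origin (TCP) lies on the centre line of the jaws, within the pads' length; the fingertips stand 14 mm ahead of it and the grasp point (between the pads) lies 5 mm behind it; z points along the fingers, y is the line along which they close (so a half turn about z gives the same grasp; the last joint's range is limited). The gripper opens to 85 mm and grips with 20 to 120 N. Pads are 22 mm wide; open, the fingers measure 114 mm over their backs; the gripper's body (76 mm by 85 mm) begins 54 mm behind the grasp point. The pads swing forward as they close: fully open they stand 13 mm farther back than shut.
Start: joints at [-1.362, 0.048, 0.099, 1.622, 0, 1.443], TCP at [173.481, -495.502, 245.312] pointing down, gripper open.
Joint ranges: [-2.91, 2.91], [-0.99, 1.94], [-1.21, 1.42], [-2.12, 2.29], [-1.49, 1.47], [-3.14, 3.14]. Speed limits (rad/s): [2.79, 2.79, 3.14, 3.14, 3.14, 3.14].

## Interface

Orientations are given as [roll, pitch, yaw] about the fixed x, y, z axes, in that order (R = Rz(yaw) Ry(pitch) Rx(roll)).
In Python, from workcell import r gives the robot as it stands.
- The arm moves only by the shell command python3 -m handwheel 'ROWS' [FORCE]. ROWS is a JSON object of lists of equal length, an entry for each row: "dp": the shift along the tool's x, y, z in m, a list of three; "twist": the turn, a rotation vector about the tool's x, y, z in degrees, a list of three; "fingers": the opening, from 0 (shut) to 1 (fully open). In form: {"dp": [[tx, ty, tz], ...], "twist": [[wx, wy, wz], ...], "fingers": [fingers, ...]}. A call has 1 to 8 rows; each row is the pose to reach, as a shift and turn from the pose commanded when the call began, along the tool's axes at that moment; what a row does not reach only later rows make up. A row lasts 1/10 s, in which the tool goes at most 50 mm and 8.59 degrees, less where a joint would pass 70% of its speed; a pose out of reach is approached as far as the arm can. A call with a gripper value outside its range is refused whole. The fingers move at their own pace and stop on an object; FORCE is the grip in N (left out, the last holds). Time passes only in rows, so rows that repeat a pose let the fingers close. It gives the time, the measured TCP pose, the force, the opening and the grip force at its end, in the units of the state.
- r.read_state(): the state, without advancing time (a new reading comes with each control period).
- r.get_image(name): name is "scene" or "top" or "wrist"; returns the picture (420x560x3 uint8, red, green, blue); there is no depth.
- r.camera_params(name): a dict with "mtx" (3x3 intrinsics, pixels), "cam_to_world" (4x4, takes a point from camera to world coordinates). Camera axes: x right, y up, looking along -z (the intrinsics and any distortion apply to the point x, -y, -z); pixel columns grow to the right and rows downward; lengths in mm; the calibration is good to about 2 mm. A picture is of the moment at which its call begins: read the wrist's pose just before it. camera_params takes no time and is no camera call; for the wrist camera it gives the pose at the moment of the call.
- r.job_done(): hands the job in; it is judged then, once.
Trained networks look in the newest picture that a camera, given by its name, has taken for a name from the list of things; names that differ only in an ending like _2 or _b are one class to them, and where a whole thing is asked for, a point or a joint stands for the part that bears it (a point fixed in the world has none). Each returns a list of dicts, best first, with "score" (0 to 1); they miss things now and then, are a little off and sometimes report something else, mostly with a low value. They report only what shows in the picture. A call takes as long as a camera call. They do not tell look-alikes from the thing itself.
- r.recognise(camera, name): "centre" ([column, row] in pixels, amid what is visible of it).
- r.trace(camera, name): "region" (420x560 bool, what is visible of it) and "centre" ([column, row] in pixels, amid what is visible of it).
- r.mark_of(camera, name): "centre" ([column, row] in pixels: a listed point, or the origin of a listed thing).
The state is a dict: "time": time; "joint_positions": joint angles; "joint_velocities": joint speeds; "effort": joint torques, N m; "position": TCP position; "tool_rot": TCP orientation; "wrist_force": force on the tool from outside, world axes, zero at the start; "ft_torque": the same for the moment, N m; "grip_width": opening from 0.0 (shut) to 1.0 (fully open); "grip_force": force on a finger pad.
Only numpy, scipy, OpenCV 4.12 (cv2) and the standard library are available. Lean on these libraries where they do the work, as an engineer would, in place of code of your own. Each camera call takes 0.05 s, during which the arm holds its last target. There are 200 camera calls.

## Working session

There is one attempt and no reset: what is moved stays moved. The work goes in short steps, Python scripts to look and compute and a shell command to move; the robot and the scene stay as the last step left them, time stands still between calls to the robot, and variables do not carry over. Pictures are saved under pics/ and viewed, at most 10 in all, crops included, and the job is handed in when it is done.

```bash
mkdir -p pics
cat > h.py <<'E'
import numpy as np, cv2
from workcell import r
from scipy.spatial.transform import Rotation as R
def ray(cam,px,z):
    p=r.camera_params(cam); K=np.array(p["mtx"]); T=np.array(p["cam_to_world"])
    d=np.linalg.inv(K)@[px[0],px[1],1]; d=T[:3,:3]@[d[0],-d[1],-d[2]]
    o=T[:3,3]; return o+d*(z-o[2])/d[2]
def proj(cam,P):
    p=r.camera_params(cam); K=np.array(p["mtx"]); T=np.array(p["cam_to_world"])
    c=np.linalg.inv(T)@[*P,1]; q=K@[c[0],-c[1],-c[2]]; return q[:2]/q[2]
def save(cam,name):
    im=r.get_image(cam); cv2.imwrite(f"pics/{name}.png",cv2.cvtColor(im,cv2.COLOR_RGB2BGR)); return im
def marks(cam,names):
    for n,z in names:
        for m in r.mark_of(cam,n)[:3]: print(cam,n,round(m["score"],2),np.round(m["centre"],1),np.round(ray(cam,m["centre"],z),1))
E
python3 - <<'E'
from h import *
N=[("jig",0),("fence",12),("tube",12),("wedge",12),("wedge_head",26),("hammer",0),("hammer_head",13.5),("nut",0),("bolt",0),("gusset",0)]
for c in("top","scene"):
    save(c,c+"0"); marks(c,N)
s=r.read_state(); print(s)
E
```

```text
top jig 0.93 [281.5 162.6] [ 569.4 -248.     0. ]
top fence 0.81 [300.7 156.2] [ 583.  -293.2   12. ]
top fence 0.21 [335.2 199.6] [ 480.6 -375.1   12. ]
top tube 0.89 [282.8 154.2] [ 587.2 -250.7   12. ]
top tube 0.81 [309.8 298.3] [ 251.4 -317.5   12. ]
top tube 0.26 [211.  128.4] [647.2 -78.7  12. ]
top wedge 0.84 [272.1 182.9] [ 517.9 -226.6   12. ]
top wedge_head 0.65 [274.5 206. ] [ 461.5 -233.2   26. ]
top hammer 0.85 [383.  228.5] [ 415.5 -488.9    0. ]
top hammer 0.2 [282.2 163. ] [ 568.5 -249.7    0. ]
top hammer_head 0.75 [339.1 199.3] [ 481.2 -384.1   13.5]
top hammer_head 0.61 [298.  155.3] [ 584.8 -286.7   13.5]
top nut 0.43 [328.5 160.7] [ 575.8 -360.1    0. ]
top gusset 0.57 [172.4 133.2] [637.2  15.3   0. ]
scene jig 0.82 [237.2 220. ] [ 562.5 -242.2    0. ]
scene fence 0.72 [225.5 208.7] [ 585.1 -279.    12. ]
scene tube 0.65 [225.3 220.8] [ 594.3 -242.6   12. ]
scene tube 0.49 [330. 171.] [ 267.9 -313.2   12. ]
scene wedge 0.69 [251.8 217.2] [ 523.3 -232.4   12. ]
scene wedge 0.39 [274.5 210.1] [ 458.4 -235.6   12. ]
scene wedge_head 0.84 [272.7 211.3] [ 466.3 -225
[... 464 characters left out ...]
ons': array([-1.36179620e+00,  4.79970611e-02,  9.91750512e-02,  1.62196590e+00,
       -2.76921425e-05,  1.44301693e+00]), 'joint_velocities': array([-3.40077316e-05, -1.34763524e-04,  1.98671474e-04, -1.19488787e-03,
       -1.74301655e-04, -1.12630465e-03]), 'effort': array([ 1.04637387e-03, -3.38657284e+01,  3.20164168e+01,  1.25670311e-03,
       -2.69552538e-04,  5.04562024e-06]), 'position': array([ 173.47551306, -495.50750522,  245.30056196]), 'tool_rot': array([3.14158784e+00, 2.85388081e-05, 3.36779524e-01]), 'wrist_force': array([-0.15422838,  0.58421842,  0.4186492 ]), 'ft_torque': array([-0.00561922,  0.01315457, -0.00093284]), 'grip_force': 0.0, 'grip_width': 1.000973772718315}
```

View pics/top0.png

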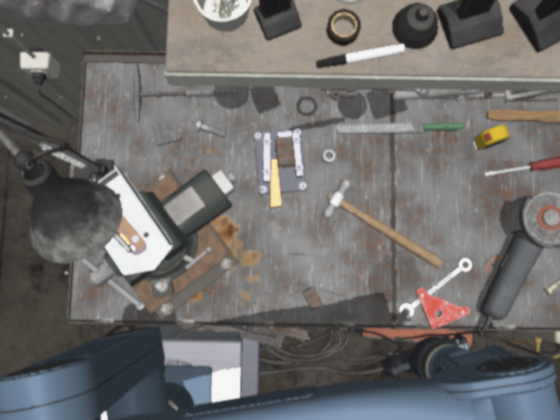

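View pics/scene0.png

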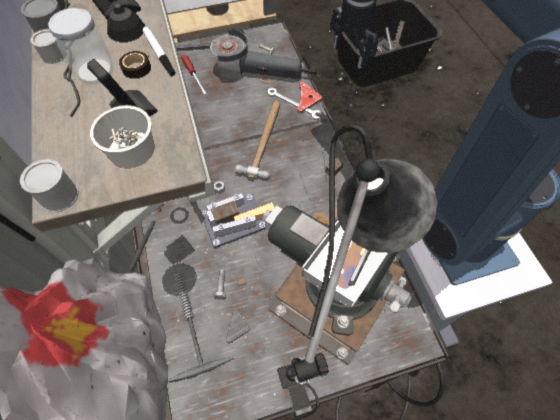

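The top view shows the jig at about (282,163) with the yellow wedge head at (274,206). The hammer head is at (339,199), with the handle running to (440,263). In the scene view the jig is at (237,220) and the hammer at (262,140). I'm moving above the hammer grip point.

```bash
python3 -m handwheel '{"dp":[[0.302,0.012,0.05],[0.302,0.012,0.05],[0.302,0.012,0.05],[0.302,0.012,0.05],[0.302,0.012,0.05],[0.302,0.012,0.05],[0.302,0.012,0.05],[0.302,0.012,0.05]],"twist":[[0,0,-39],[0,0,-39],[0,0,-39],[0,0,-39],[0,0,-39],[0,0,-39],[0,0,-39],[0,0,-39]],"fingers":[1,1,1,1,1,1,1,1]}' 
python3 -m handwheel '{"dp":[[0,0,0],[0,0,0]],"twist":[[0,0,0],[0,0,0]],"fingers":[1,1]}'
python3 - <<'E'
from h import *
s=r.read_state(); print(s["position"],s["tool_rot"],s["joint_positions"])
save("wrist","w1"); marks("wrist",[("hammer",0),("hammer_head",13.5),("jig",0),("wedge_head",26),("wedge",12),("fence",12)])
E
```

```text
time: 1.9
position: [463.5, -405.8, 194.2]
tool_rot: [-3.14, -0.0, 1.021]
wrist_force: [0.1, -0.5, 0.1]
grip_width: 0.997
grip_force: 0.0
time: 2.1
position: [461.3, -408.0, 196.1]
tool_rot: [3.141, 0.001, 1.015]
wrist_force: [-0.9, 0.3, -0.0]
grip_width: 1.002
grip_force: 0.0
[ 461.26615439 -408.00323267  196.06293426] [3.14093418e+00 6.50787767e-04 1.01545268e+00] [-8.32832832e-01  2.80877176e-01  2.63576443e-01  1.55268403e+00
 -4.45508874e-04  1.29330675e+00]
wrist hammer 0.95 [278.4 275.5] [ 411.7 -484.5    0. ]
wrist hammer 0.53 [279.1 139.7] [ 480.4 -375.2    0. ]
wrist hammer_head 0.75 [277.5 142. ] [ 479.3 -374.5   13.5]
wrist wedge_head 0.2 [377.2  46.2] [ 578.9 -352.3   26. ]
```

View pics/w1.png

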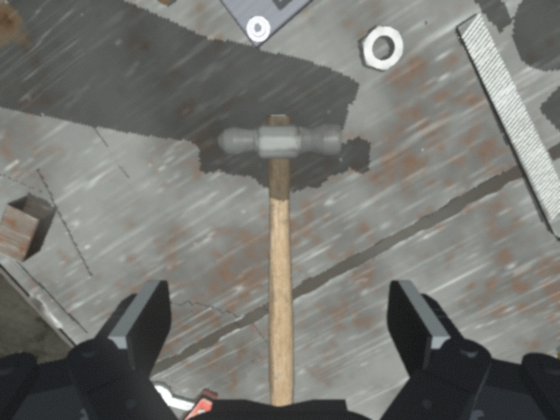

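The wrist view shows the hammer upright: head at (278,142), handle along column 280–283, flat face on the right. The nut is at (382,48) and a jig corner at (258,28).

Run:
```python
from h import *
s=r.read_state(); a=ray("wrist",(279.5,195),13); b=ray("wrist",(283,390),13); hd=ray("wrist",(279,141.5),13.5)
l=ray("wrist",(218,141),13.5); q=ray("wrist",(342,140),13.5); print("len",np.linalg.norm(l-q),(l+q)/2, "xdir",np.degrees(np.arctan2(*(q-l)[1::-1])))
d=(a-b)/np.linalg.norm(a-b); print(a,b,np.degrees(np.arctan2(d[1],d[0])))
g=hd-34*d; print(hd,g)
M=R.from_euler("xyz",s["tool_rot"]); print("tool shift",M.inv().apply(g-s["position"]))
```

```text
len 101.34187325595029 [ 482.22428999 -373.79894981   13.5       ] xdir -31.357789737144753
[ 457.50104995 -412.98072639   13.        ] [ 351.2842068 -591.2733493   13.       ] 59.21586262467087
[ 481.12221073 -374.06907946   13.5       ] [ 463.72083944 -403.27853474   13.5       ]
tool shift [  4.4206844   -0.7751672  182.08684272]
```

```bash
python3 -m handwheel '{"dp":[[0.004,-0.001,0.05],[0.004,-0.001,0.1],[0.004,-0.001,0.14],[0.004,-0.001,0.16],[0.004,-0.001,0.17],[0.004,-0.001,0.177],[0.004,-0.001,0.177],[0.004,-0.001,0.177]],"twist":[[0,0,-0.8],[0,0,-0.8],[0,0,-0.8],[0,0,-0.8],[0,0,-0.8],[0,0,-0.8],[0,0,-0.8],[0,0,-0.8]],"fingers":[1,1,1,1,1,1,1,1]}' 
python3 -m handwheel '{"dp":[[0,0,0],[0,0,0],[0,0,0],[0,0,0],[0,0,0],[0,0,0],[0,0,0],[0,0,0]],"twist":[[0,0,0],[0,0,0],[0,0,0],[0,0,0],[0,0,0],[0,0,0],[0,0,0],[0,0,0]],"fingers":[0,0,0,0,0,0,0,0]}' 100
```

```text
time: 3.25
position: [464.7, -404.2, 20.2]
tool_rot: [3.138, 0.001, 1.031]
wrist_force: [-0.3, -0.1, 0.3]
grip_width: 1.003
grip_force: 0.0
time: 4.05
position: [464.0, -403.3, 19.0]
tool_rot: [3.141, 0.0, 1.031]
wrist_force: [-0.9, 0.9, 5.0]
grip_width: 0.2
grip_force: 98.4
```

```bash
python3 -m handwheel '{"dp":[[0,0,-0.02],[0,0,-0.06],[0,0,-0.1],[0.02,-0.04,-0.14],[0.04,-0.075,-0.18],[0.04,-0.075,-0.18],[0.04,-0.075,-0.18],[0.04,-0.075,-0.18]],"twist":[[0,0,0],[0,0,0],[0,0,0],[0,0,-9],[0,0,-18],[0,0,-27],[0,0,-36],[0,0,-36]],"fingers":[0,0,0,0,0,0,0,0]}' 
python3 -m handwheel '{"dp":[[0,0,0],[0,0,0],[0,0,0]],"twist":[[0,0,0],[0,0,0],[0,0,0]],"fingers":[0,0,0]}'
python3 - <<'E'
from h import *
s=r.read_state(); print(s["position"],s["tool_rot"],s["joint_positions"],r.camera_params("wrist")["cam_to_world"])
save("wrist","w2"); marks("wrist",[("hammer_head",s["position"][2]-5),("jig",0),("wedge_head",26),("wedge",12),("fence",12),("tube",12)])
E
```

```text
time: 4.85
position: [419.5, -329.6, 197.3]
tool_rot: [-3.141, -0.001, 1.661]
wrist_force: [-0.4, 0.2, -3.9]
grip_width: 0.196
grip_force: 99.1
time: 5.15
position: [419.6, -330.1, 197.0]
tool_rot: [-3.14, -0.002, 1.658]
wrist_force: [0.1, -0.1, -3.2]
grip_width: 0.2
grip_force: 99.1
[ 419.59350371 -330.13737401  196.99491723] [-3.14011603e+00 -1.77533268e-03  1.65815497e+00] [-7.92273053e-01  6.76430050e-02  2.37780917e-02  1.52924057e+00
 -6.09021876e-06  6.91163326e-01] [[ 9.96275226e-01 -8.26767691e-02 -2.44995179e-02  4.11868461e+02]
 [ 8.62091133e-02  9.48676695e-01  3.04270468e-01 -2.50776318e+02]
 [-1.91397752e-03 -3.05249211e-01  9.52270579e-01  3.24951255e+02]
 [ 0.00000000e+00  0.00000000e+00  0.00000000e+00  1.00000000e+00]]
wrist hammer_head 0.92 [280.  216.3] [ 416.2 -295.8  192. ]
wrist jig 0.64 [463.6 100.3] [ 565.5 -245.9    0. ]
wrist wedge_head 0.73 [343.5  72.8] [ 459.1 -234.7   26. ]
wrist wedge 0.76 [410.7  72.9] [ 513.9 -229.5   12. ]
wrist fence 0.6 [481.7 145.5] [ 583.9 -280.3   12. ]
wrist fence 0.19 [281.4 216.9] [ 423.6 -357.3   12. ]
wrist tube 0.74 [495.1 114. ] [ 588.3 -254.4   12. ]
wrist tube 0.72 [ 86.3 159.6] [ 255.5 -321.    12. ]
```

View pics/w2.png

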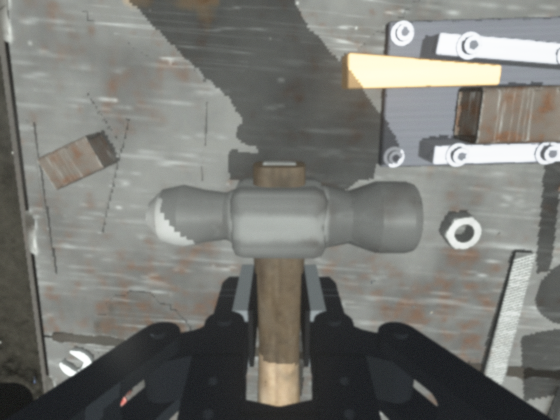

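The wrist view shows the hammer head level, with its striking face at (422,217). The wedge head is at (346,71) and the plate's near edge runs from (388,22) to (380,164). The nut is at (463,231).

Run:
```python
from h import *
s=r.read_state(); M=R.from_euler("xyz",s["tool_rot"]); zc=s["position"][2]-5.5
W=lambda p,z:ray("wrist",p,z)
a=W((388,22),12);b=W((380,164),12); v=a-b; print("edge",a,b,np.linalg.norm(v),"yaw",np.degrees(np.arctan2(v[1],v[0]))-90)
for p in[(346,54),(345,88)]: print("wedge head top edge z40",W(p,40))
for p,q,z in[((346,54),(500,66),40),((345,88),(500,83),40),((437,163),(557,161),46)]:
  v=W(q,z)-W(p,z); print("edge yaw",np.degrees(np.arctan2(v[1],v[0])))
L=W((148,216),zc);Q=W((424,217),zc);print("hammer",L,Q,np.linalg.norm(L-Q),"yaw",np.degrees(np.arctan2(*(Q-L)[1::-1])))
print("in tool: face",M.inv().apply(Q-s["position"]),M.inv().apply(L-s["position"]))
print("nut",W((463,231),8))
marks("top",[("wedge_head",26)])
```

```text
edge [ 489.92374154 -195.31578998   12.        ] [ 502.33383514 -303.07762799   12.        ] 108.47407134472655 yaw 6.569370020967725
wedge head top edge z40 [ 457.07396968 -223.01601132   40.        ]
wedge head top edge z40 [ 459.59723053 -245.67521906   40.        ]
edge yaw 0.9055489948429637
edge yaw 6.779348690175933
edge yaw 5.990025782741878
hammer [ 367.09617274 -300.02672255  192.83696351] [ 470.11447827 -291.36175064  192.83696351] 103.3820729736275 yaw 4.807888128480585
in tool: face [34.37467958 53.42707355  5.50095272] [ 34.86618943 -49.95383098   5.49770184]
nut [ 588.72225215 -357.75411625    8.        ]
top wedge_head 0.65 [274.5 206. ] [ 461.5 -233.2   26. ]
```

```bash
python3 -m handwheel '{"dp":[[0.03,-0.028,0.02],[0.056,-0.0285,0.06],[0.056,-0.0285,0.1],[0.056,-0.0285,0.13],[0.056,-0.0285,0.15],[0.056,-0.0285,0.163],[0.056,-0.0285,0.163],[0.056,-0.0285,0.163]],"twist":[[0,0,-1.4],[0,0,-1.4],[0,0,-1.4],[0,0,-1.4],[0,0,-1.4],[0,0,-1.4],[0,0,-1.4],[0,0,-1.4]],"fingers":[0,0,0,0,0,0,0,0]}' 
python3 -m handwheel '{"dp":[[0,0,0],[0,0,0]],"twist":[[0,0,0],[0,0,0]],"fingers":[0,0]}'
python3 - <<'E'
from h import *
s=r.read_state(); print(s["position"],s["tool_rot"],s["wrist_force"])
save("wrist","w3"); marks("wrist",[("hammer_head",28),("wedge_head",26),("wedge",12)])
E
```

```text
time: 6.35
position: [387.1, -277.6, 36.2]
tool_rot: [3.141, 0.001, 1.684]
wrist_force: [0.4, -0.1, -3.7]
grip_width: 0.202
grip_force: 99.3
time: 6.55
position: [387.7, -278.1, 37.1]
tool_rot: [3.139, 0.003, 1.684]
wrist_force: [0.8, 0.6, -4.0]
grip_width: 0.2
grip_force: 99.3
[ 387.67565948 -278.10934549   37.06331793] [3.13943929e+00 2.55610155e-03 1.68411527e+00] [ 0.80179433  0.56903664 -4.00955597]
wrist hammer_head 0.56 [280.4 214.3] [ 383.1 -243.5   28. ]
wrist wedge_head 0.59 [479.1 211.3] [ 459.  -234.1   26. ]
```

View pics/w3.png

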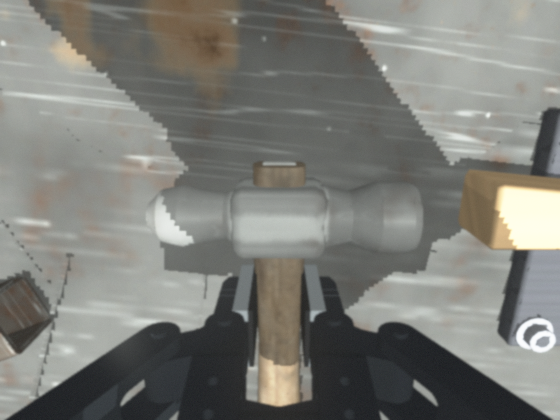

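The hammer face is at (423,217), with the wedge head face ahead at (463–497, 170–250), nearly aligned and about 27 mm away. I'm now making the first light tap, inside the free sliding range.

```bash
python3 -m handwheel '{"dp":[[0.0015,0.008,0.003],[0.0015,0.016,0.003],[0.0015,0.021,0.003],[0.0015,0.024,0.003],[0.0015,0.027,0.003],[0.0015,0.03,0.003],[0.0015,0.033,0.003],[0.0015,0.036,0.003]],"twist":[[0,0,0],[0,0,0],[0,0,0],[0,0,0],[0,0,0],[0,0,0],[0,0,0],[0,0,0]],"fingers":[0,0,0,0,0,0,0,0]}' 120
python3 -m handwheel '{"dp":[[0,0.003,0],[0,0.006,0]],"twist":[[0,0,0],[0,0,0]],"fingers":[0,0]}'
python3 -m handwheel '{"dp":[[0,0.003,0]],"twist":[[0,0,0]],"fingers":[0]}'
python3 -m handwheel '{"dp":[[0,-0.008,0],[0,-0.01,0]],"twist":[[0,0,0],[0,0,0]],"fingers":[0,0]}'
python3 - <<'E'
from h import *
save("wrist","w4"); marks("wrist",[("hammer_head",28),("wedge_head",26),("wedge",12)])
E
```

```text
time: 7.55
position: [422.2, -271.4, 32.2]
tool_rot: [-3.141, -0.0, 1.684]
wrist_force: [-0.3, 0.3, -4.4]
grip_width: 0.191
grip_force: 122.0
time: 7.75
position: [428.3, -270.7, 32.2]
tool_rot: [-3.141, -0.0, 1.684]
wrist_force: [0.4, 0.2, -3.3]
grip_width: 0.189
grip_force: 122.0
time: 7.85
position: [431.3, -270.4, 32.3]
tool_rot: [-3.142, -0.0, 1.684]
wrist_force: [-0.3, 0.2, -4.7]
grip_width: 0.191
grip_force: 122.0
time: 8.05
position: [420.3, -271.5, 32.2]
tool_rot: [-3.141, -0.0, 1.684]
wrist_force: [-0.0, 0.7, -3.9]
grip_width: 0.192
grip_force: 122.0
wrist hammer_head 0.63 [281.3 216.5] [ 416.5 -236.7   28. ]
wrist wedge_head 0.61 [442.7 219.1] [ 477.6 -231.7   26. ]
wrist wedge 0.8 [559.  212.1] [ 532.  -227.5   12. ]
```

View pics/w4.png

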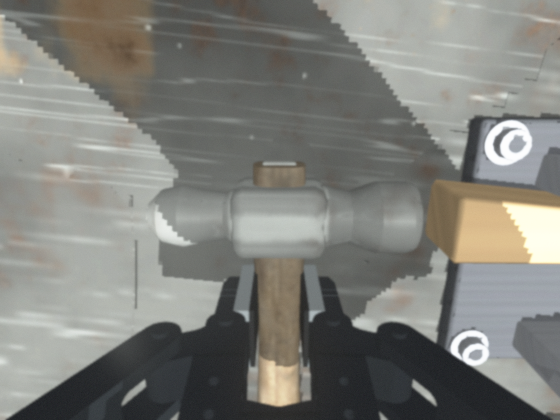

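The wedge moved about 19 mm freely and the tap is centred: hammer face at (424,217), wedge head at (443,219). I'll continue in small strokes, reading the force after each row.

```bash
python3 -m handwheel '{"dp":[[0,0.005,-0.0015],[0,0.009,-0.0015],[0,0.012,-0.0015],[0,0.0145,-0.0015]],"twist":[[0,0,0],[0,0,0],[0,0,0],[0,0,0]],"fingers":[0,0,0,0]}' | grep -E "pos|wrist"
python3 -m handwheel '{"dp":[[0,0.0025,0]],"twist":[[0,0,0]],"fingers":[0]}' | grep -E "pos|wrist"
python3 -m handwheel '{"dp":[[0,0.0025,0]],"twist":[[0,0,0]],"fingers":[0]}' | grep -E "pos|wrist"
python3 -m handwheel '{"dp":[[0,0.0025,0]],"twist":[[0,0,0]],"fingers":[0]}' | grep -E "pos|wrist"
```

```text
position: [435.9, -269.9, 33.8]
wrist_force: [-0.7, -0.5, -3.8]
position: [438.2, -269.6, 33.7]
wrist_force: [-0.7, 0.2, -3.8]
position: [440.6, -269.3, 33.6]
wrist_force: [-1.1, 0.4, -3.2]
position: [443.1, -269.1, 33.7]
wrist_force: [-0.3, -0.4, -3.2]
```

```bash
python3 -m handwheel '{"dp":[[0,0.002,0]],"twist":[[0,0,0]],"fingers":[0]}' | grep -E "pos|wrist"
python3 -m handwheel '{"dp":[[0,0.002,0]],"twist":[[0,0,0]],"fingers":[0]}' | grep -E "pos|wrist"
```

```text
position: [445.2, -268.8, 33.7]
wrist_force: [-0.5, 0.1, -3.9]
position: [446.7, -268.7, 33.7]
wrist_force: [-2.0, -0.8, -4.4]
```

```bash
python3 -m handwheel '{"dp":[[0,0.002,0]],"twist":[[0,0,0]],"fingers":[0]}' | grep -E "pos|wrist"
python3 -m handwheel '{"dp":[[0,0.002,0]],"twist":[[0,0,0]],"fingers":[0]}' | grep -E "pos|wrist"
```

```text
position: [448.7, -268.5, 33.7]
wrist_force: [-2.6, 0.0, -4.4]
position: [450.8, -268.2, 33.7]
wrist_force: [-1.6, -1.3, -3.9]
```

```bash
python3 -m handwheel '{"dp":[[0,0.002,0]],"twist":[[0,0,0]],"fingers":[0]}' | grep -E "pos|wrist"
python3 -m handwheel '{"dp":[[0,0.002,0]],"twist":[[0,0,0]],"fingers":[0]}' | grep -E "pos|wrist"
```

```text
position: [451.2, -268.2, 33.4]
wrist_force: [-8.2, -1.6, -1.9]
position: [451.5, -268.0, 33.1]
wrist_force: [-11.9, -3.0, -1.3]
```

```bash
python3 -m handwheel '{"dp":[[0,0.002,0]],"twist":[[0,0,0]],"fingers":[0]}' | grep -E "pos|wrist"
```

```text
position: [451.6, -267.8, 32.6]
wrist_force: [-15.2, -2.8, -0.9]
```

```bash
python3 -m handwheel '{"dp":[[0,0.002,0]],"twist":[[0,0,0]],"fingers":[0]}' | grep -E "pos|wrist"
```

```text
position: [451.8, -267.5, 32.1]
wrist_force: [-18.7, -5.1, -0.8]
```

The wedge bound at TCP x of about 451.6 with a force of about 19 N. I'm backing off, then giving one confirming tap.

```bash
python3 -m handwheel '{"dp":[[0,-0.005,0],[0,-0.012,0],[0,-0.02,0],[0,-0.02,0]],"twist":[[0,0,0],[0,0,0],[0,0,0],[0,0,0]],"fingers":[0,0,0,0]}' | grep -E "pos|wrist"
python3 - <<'E'
from h import *
save("wrist","w5"); marks("wrist",[("hammer_head",28),("wedge_head",26)])
E
python3 -m handwheel '{"dp":[[0,0.005,-0.001],[0,0.009,-0.001],[0,0.012,-0.001],[0,0.015,-0.001],[0,0.0175,-0.001]],"twist":[[0,0,0],[0,0,0],[0,0,0],[0,0,0],[0,0,0]],"fingers":[0,0,0,0,0]}' | grep -E "pos|wrist"
```

```text
position: [438.7, -269.5, 34.1]
wrist_force: [0.3, 0.2, -4.2]
wrist hammer_head 0.65 [280.2 216.4] [ 435.2 -235.5   28. ]
wrist wedge_head 0.84 [441.7 222.3] [ 497.4 -231.6   26. ]
position: [451.7, -267.8, 33.6]
wrist_force: [-14.3, -3.2, -1.0]
```

```bash
python3 -m handwheel '{"dp":[[0,0.0015,0]],"twist":[[0,0,0]],"fingers":[0]}' | grep -E "pos|wrist"
```

```text
position: [451.7, -267.5, 33.1]
wrist_force: [-15.3, -4.0, 0.3]
```

```bash
python3 -m handwheel '{"dp":[[0,-0.005,0],[0,-0.015,0],[0,-0.03,-0.005],[0,-0.04,-0.03],[0,-0.04,-0.07],[0,-0.04,-0.11],[0,-0.04,-0.14],[0,-0.04,-0.14]],"twist":[[0,0,0],[0,0,0],[0,0,0],[0,0,0],[0,0,0],[0,0,0],[0,0,0],[0,0,0]],"fingers":[0,0,0,0,0,0,0,0]}' | grep -E "pos|rot|wrist"
python3 -m handwheel '{"dp":[[0,0,0],[0,0,0]],"twist":[[0,0,0],[0,0,0]],"fingers":[0,0]}' | grep -E "pos|rot|wrist"
python3 - <<'E'
from h import *
save("wrist","w6"); marks("wrist",[("hammer_head",170),("wedge_head",26),("tube",12),("fence",12)])
E
```

```text
position: [421.2, -274.4, 181.3]
tool_rot: [3.132, 0.009, 1.684]
wrist_force: [0.6, -0.6, -4.8]
position: [417.3, -271.0, 172.6]
tool_rot: [-3.139, -0.003, 1.684]
wrist_force: [0.2, 0.7, -4.0]
wrist hammer_head 0.8 [278.9 217.6] [ 412.1 -235.9  170. ]
wrist wedge_head 0.67 [393.3 160.9] [ 495.9 -231.5   26. ]
wrist tube 0.79 [496.6 199.4] [ 588.9 -254.9   12. ]
wrist tube 0.66 [ 80.7 229.3] [ 257.6 -318.2   12. ]
wrist fence 0.95 [477.2 229.4] [ 581.1 -282.    12. ]
```

View pics/w6.png

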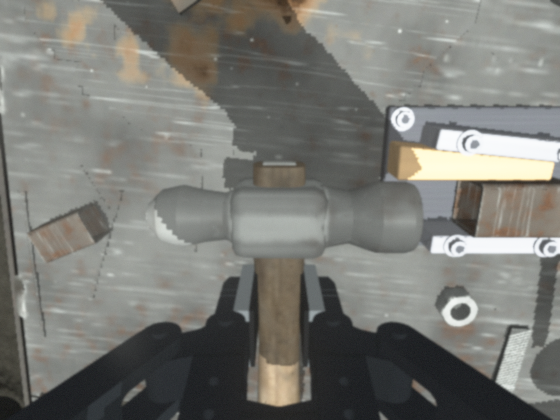

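The wedge now sits deep between rail and tube, its head at (393,161), and the tube lies against the fence at row ~237. The nut at (459,307) is untouched. I'm returning the hammer to its original spot.

```bash
python3 -m handwheel '{"dp":[[-0.04,0.01,0],[-0.08,0.02,0],[-0.12,0.031,0.02],[-0.137,0.031,0.05],[-0.137,0.031,0.08],[-0.137,0.031,0.1],[-0.137,0.031,0.12],[-0.137,0.031,0.13]],"twist":[[0,0,8],[0,0,16],[0,0,24],[0,0,32],[0,0,37.4],[0,0,37.4],[0,0,37.4],[0,0,37.4]],"fingers":[0,0,0,0,0,0,0,0]}' | grep -E "pos|rot|wrist"
python3 -m handwheel '{"dp":[[0,0,0.005],[0,0,0.01],[0,0,0.014],[0,0,0.017],[0,0,0.019],[0,0,0.019]],"twist":[[0,0,0],[0,0,0],[0,0,0],[0,0,0],[0,0,0],[0,0,0]],"fingers":[0,0,0,0,0,0]}' | grep -E "pos|rot|wrist"
```

```text
position: [463.0, -402.9, 41.1]
tool_rot: [-3.136, -0.002, 1.031]
wrist_force: [-1.2, -0.4, -3.6]
position: [464.5, -404.5, 25.9]
tool_rot: [3.141, 0.0, 1.031]
wrist_force: [-0.4, 0.1, -4.5]
```

```bash
python3 -m handwheel '{"dp":[[0,0,0.003],[0,0,0.005],[0,0,0.005]],"twist":[[0,0,0],[0,0,0],[0,0,0]],"fingers":[0,0,0]}' | grep -E "pos|wrist"
python3 -m handwheel '{"dp":[[0,0,0.001],[0,0,0.001]],"twist":[[0,0,0],[0,0,0]],"fingers":[0,0]}' | grep -E "pos|wrist"
```

```text
position: [464.2, -404.3, 20.4]
wrist_force: [-1.1, 0.5, -4.2]
position: [464.5, -404.5, 19.7]
wrist_force: [-0.3, 0.4, -4.2]
```

```bash
python3 -m handwheel '{"dp":[[0,0,0.001],[0,0,0.001]],"twist":[[0,0,0],[0,0,0]],"fingers":[0,0]}' | grep -E "pos|wrist"
python3 -m handwheel '{"dp":[[0,0,0.0005],[0,0,0.0005]],"twist":[[0,0,0],[0,0,0]],"fingers":[0,0]}' | grep -E "pos|wrist"
```

```text
position: [464.6, -404.7, 19.2]
wrist_force: [-0.3, 0.2, -2.5]
position: [464.6, -404.7, 19.2]
wrist_force: [-1.6, 1.0, 0.6]
```

Contact with the bench. I'm opening slowly, then retreating.

```bash
python3 -m handwheel '{"dp":[[0,0,0],[0,0,0],[0,0,0],[0,0,0],[0,0,0],[0,0,0],[0,0,0],[0,0,0]],"twist":[[0,0,0],[0,0,0],[0,0,0],[0,0,0],[0,0,0],[0,0,0],[0,0,0],[0,0,0]],"fingers":[0.3,0.5,0.8,1,1,1,1,1]}' 20| grep -E "pos|wrist|grip"
python3 -m handwheel '{"dp":[[0,0,-0.02],[0,0,-0.05],[0,0,-0.1],[0,0,-0.14],[0,0,-0.18],[0,0,-0.18],[0,0,-0.18],[0,0,-0.18]],"twist":[[0,0,0],[0,0,0],[0,0,0],[0,0,0],[0,0,0],[0,0,0],[0,0,0],[0,0,0]],"fingers":[1,1,1,1,1,1,1,1]}' | grep -E "time|pos|wrist"
python3 - <<'E'
from h import *
save("wrist","w7"); im=save("top","t7"); marks("wrist",[("hammer",0),("hammer_head",13.5)])
marks("top",[("hammer_head",13.5),("wedge_head",26),("tube",12),("fence",12),("nut",0)])
c=cv2.imread("pics/t7.png")[110:290,220:460]; w=cv2.imread("pics/w7.png")
cv2.imwrite("pics/c7.png",np.hstack([cv2.resize(c,(400,300),interpolation=3),cv2.resize(w,(400,300))]))
E
```

```text
position: [464.5, -404.5, 18.3]
wrist_force: [0.6, -0.5, -0.2]
grip_width: 1.003
grip_force: 0.0
time: 16.05
position: [464.0, -404.0, 196.7]
wrist_force: [0.4, -1.2, -1.0]
wrist hammer 0.82 [276.8 278.3] [ 411.9 -481.6    0. ]
wrist hammer_head 0.86 [282.7 146.9] [ 482.2 -375.    13.5]
top wedge_head 0.71 [276.8 190.5] [ 497.8 -238.    26. ]
top tube 0.96 [283.3 152.7] [ 590.8 -251.8   12. ]
top tube 0.5 [311.  297.5] [ 253.3 -320.3   12. ]
top fence 0.71 [298.7 156.5] [ 582.2 -288.4   12. ]
top fence 0.49 [273.1 166.7] [ 556.7 -228.3   12. ]
top nut 0.58 [326.5 157. ] [ 584.7 -355.3    0. ]
```

View pics/c7.png

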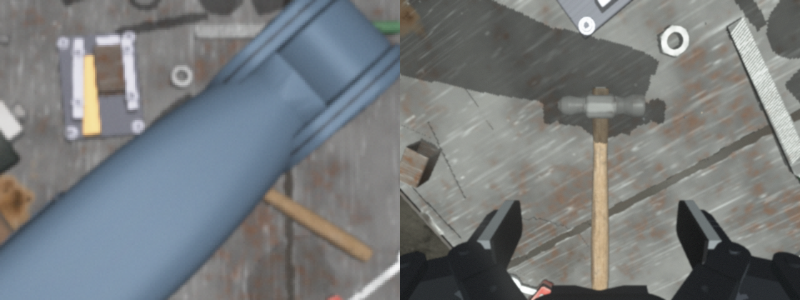

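The hammer lies flat at its old place (crop: head at (600,105)), the wedge is in place (crop (90,95)), and the gripper is clear. I'm handing in the job.

```bash
python3 -c "
from workcell import r
print(r.job_done())"
```

```text
the job is handed in; nothing more can be done
None
```

The wedge was driven in until it bound at about 19 N, and a confirming tap of about 16 N moved it no further; the tube then looked tight against the fence in the camera view. The hammer lies flat on the bench clear of the jig, nothing else was touched, and I handed the job in at about 16 s; no verdict came back.

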